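# Cull the faulty mixing spatulas and box the sound ones

## Robot

A 7-joint arm with a two-finger parallel gripper is mounted at the origin on the work surface. World frame = base frame: x ahead of the robot, y to its left, z up, the work surface at z = 0. Lengths are in m, angles in rad, forces in N, time in s.
With the tool pointing down it reaches from about 0.4 to 0.9 m from the base axis. Payload 5.6 kg.
Tool frame: the origin (TCP) lies midway between the tips of the shut fingers; the grasp point (between the pads) lies 19 mm behind it; z points along the fingers, y is the line along which they close (so a half turn about z gives the same grasp; the last joint's range is limited). The gripper opens to 92 mm and grips with 3 to 60 N. Pads are 20 mm wide; open, the fingers measure 128 mm over their backs; the gripper's body (75 mm by 189 mm) begins 69 mm behind the grasp point.
Start: joints at [-1.338, 0.468, -0.012, 1.603, 0.006, 1.071, -0.056], TCP at [0.177, 0.625, 0.215] pointing down, gripper open.
Joint ranges: [-2.53, 2.53], [-0.31, 2.02], [-1.57, 1.55], [0.28, 2.44], [-1.29, 4.43], [0.15, 1.84], [-2.92, 2.92]. Speed limits (rad/s): [2.57, 2.57, 3.14, 3.14, 3.14, 3.14, 3.14].

## Interface

Orientations are given as a 3x3 rotation matrix whose columns are the frame's x, y, z axes.
In Python, from station import env, effector, solver, viewer, workorder, search_frame, tip_of gives the robot as it stands. Calls block until the motion is done:
- env.reach(position, orientation): joint-space move of the TCP to a pose.
- env.movel(position, frame=None, rate=0.15): straight line of the TCP; frame=None keeps the orientation; rate is the mean speed in m/s.
- env.goto_joints(angles): joint-space move.
- effector.release() and effector.grasp(squeeze=None): open the fingers fully, or close them until they stop; squeeze is the grip in N (None keeps the last).
- env.pause(seconds).
- solver.inverse_kinematics(position, orientation): joint angles nearest the present ones, or None.
- env.sense(): the state.
- viewer.read_camera(name): name is "scene" or "top" or "wrist"; returns (picture, depth): 384x512x3 uint8, red, green, blue; 384x512 float32, m along the optical axis (not along the pixel's ray), 0 where there is no reading.
- viewer.camera_info(name): a dict with "intrinsics" (3x3 intrinsics, pixels), "eye" and "rotation" of the camera in the world; the wrist camera has in their place "T_tool_cam" (4x4, takes a point from camera to tool coordinates, whose origin is the TCP and whose axes are the flange's). Camera axes: x right, y up, looking along -z (the intrinsics and any distortion apply to the point x, -y, -z); pixel columns grow to the right and rows downward; lengths in m; the calibration is good to about 2 mm. A picture is of the moment at which its call begins: read the wrist's pose just before it. camera_info takes no time and is no camera call.
A pose or a line that the arm cannot do raises env.PlanningError and nothing moves.
- workorder.finish_job(): hands the job in; it is judged then, once.
Trained networks look in the newest picture that a camera, given by its name, has taken for a name from the list of things; names that differ only in an ending like _2 or _b are one class to them, and where a whole thing is asked for, a point or a joint stands for the part that bears it (a point fixed in the world has none). Each returns a list of dicts, best first, with "score" (0 to 1); they miss things now and then, are a little off and sometimes report something else, mostly with a low value. They report only what shows in the picture. A call takes as long as a camera call. They do not tell look-alikes from the thing itself.
- search_frame(camera, name): "at" ([x, y, z] in m, in world coordinates, good to about 4 mm: the middle of the surface that is visible of it).
- tip_of(camera, name): "at" ([x, y, z] in m, in world coordinates, good to about 4 mm: a listed point, or the origin of a listed thing).
The state is a dict: "t": time; "joint_positions": joint angles; "joint_velocities": joint speeds; "tau": joint torques, N m; "ee_pos": TCP position; "tcp_rot": TCP orientation; "wrist_force": force on the tool from outside, world axes, zero at the start; "moment": the same for the moment, N m; "gripper_width": finger opening in m; "grasp_force": force on a finger pad.
Only numpy, scipy, OpenCV 4.12 (cv2) and the standard library are available. Lean on these libraries where they do the work, as an engineer would, in place of code of your own. Each camera call takes 0.05 s, during which the arm holds its last target. There are 200 camera calls.

## Task

Sort the mixing spatulas on the inspection sheet: slide back the instrument box's clear cover, put every bent or snapped-short spatula into the red reject tray, and lay every sound one flat on the floor of the box's open bay, side by side across it, all with the paddle towards the green end. When all are sorted, slide the cover fully shut again; leave the jars, bottles, dishes and the weight standing where they are.

Things in the scene. Friction and masses are not known exactly. Their poses are not given: they have to be found in the camera images.
- sound1: A sound mixing spatula, straight, 120 mm long: blue handle 65 long, 20 wide, 10 thick, dark steel stem 6 x 6 in line, ending in a paddle 22 long, 18 wide, 4 thick. Origin at mid-thickness, 60 mm from the handle's butt; +x points from handle to stem, z is normal to the flat faces; handle centre at x = -27.5 mm. 30 g. May be absent (None).
- sound2: A sound mixing spatula, straight, 120 mm long: blue handle 65 long, 20 wide, 10 thick, dark steel stem 6 x 6 in line, ending in a paddle 22 long, 18 wide, 4 thick. Origin at mid-thickness, 60 mm from the handle's butt; +x points from handle to stem, z is normal to the flat faces; handle centre at x = -27.5 mm. 30 g. May be absent (None).
- sound3: A sound mixing spatula, straight, 120 mm long: blue handle 65 long, 20 wide, 10 thick, dark steel stem 6 x 6 in line, ending in a paddle 22 long, 18 wide, 4 thick. Origin at mid-thickness, 60 mm from the handle's butt; +x points from handle to stem, z is normal to the flat faces; handle centre at x = -27.5 mm. 30 g. May be absent (None).
- sound1_tip (a point): Paddle end of sound1, at x = +60 mm in its frame.
- sound2_tip (a point): Paddle end of sound2, at x = +60 mm in its frame.
- sound3_tip (a point): Paddle end of sound3, at x = +60 mm in its frame.
- bent1: A faulty spatula, bent: same handle, but stem and paddle bent about 45 degrees to the left (+y) at x = 5 mm, the end near x = 46, y = +38 mm. Origin at mid-thickness, 60 mm from the handle's butt; +x points from handle to stem, z is normal to the flat faces; handle centre at x = -27.5 mm. May be absent (None).
- bent2: A faulty spatula, bent: same handle, but stem and paddle bent about 45 degrees to the right (-y) at x = 5 mm, the end near x = 46, y = -38 mm. Origin at mid-thickness, 60 mm from the handle's butt; +x points from handle to stem, z is normal to the flat faces; handle centre at x = -27.5 mm. May be absent (None).
- short1: A faulty spatula, snapped short: same handle with only a 15 mm stub of stem and no paddle, 80 mm long in all. Origin at mid-thickness, 60 mm from the handle's butt; +x points from handle to stem, z is normal to the flat faces; handle centre at x = -27.5 mm. May be absent (None).
- short2: A faulty spatula, snapped short: same handle with only a 15 mm stub of stem and no paddle, 80 mm long in all. Origin at mid-thickness, 60 mm from the handle's butt; +x points from handle to stem, z is normal to the flat faces; handle centre at x = -27.5 mm. May be absent (None).
- box: Fixed white instrument box. Its open bay measures 150 (x) by 160 mm (y) inside, floor 4 mm and wall tops 28 mm above the table; origin on the table under the middle of the bay. The +y end wall (18 mm thick) and a floor stripe beside it are green: the green end. Behind it (+x) a closed store bay, 28 mm high, to x = 245 mm.
- cover (a joint): Clear sliding cover over the bay: 0 = fully closed, grows to 0.155 m as it slides along the box's +x (away from the robot) over the store bay; light friction. Its plate's top is 33.5 mm above the table.
- cover_grip (a point): Top centre of the cover's orange grip bar: 14 mm (box x) by 50 mm (box y), 20 mm tall, standing on the cover near its robot-side edge; this point is 53.5 mm above the table.
- reject: Fixed red open reject tray, 170 (x) by 180 mm (y) outside, walls 5 mm thick and 40 mm high, floor 5 mm; origin on the table under its centre.
- ointment_jar: Bystander among the spatulas: small white jar, diameter 34, 32 mm high; origin under its centre.
- weight: Bystander: brass weight, diameter 22, 28 mm high; origin under its centre.
- amber_bottle: Bystander: amber bottle, diameter 64, 130 mm high; origin under its centre.
- small_bottle: Bystander: small amber bottle, diameter 38, 60 mm high; origin under its centre.
- mortar: Bystander: white bowl, diameter 116, 60 mm high; origin under its centre.
- dish: Bystander: low white dish, diameter 100, 30 mm high; origin under its centre.
Things that resemble listed ones, but are neither listed nor needed, are in the scene too. What is shaped like the short2 but orange or yellow is not meant. Leave any brown or pink look-alike of the bent1 alone.

How it is judged:
On the way:
1. the cover of the box is slid back (value of joint cover above 0.06 m), for 0.2 s.
At the end, for the whole second after the job is handed in: Each sound spatula lies at rest flat on the bay floor (origin within 11.8 mm of the table), within 15 degrees of the box's y axis, paddle tip over 30 mm to the green side of the middle; each faulty one rests in the reject tray, under 45 mm high; cover closed to within 8 mm (x of sound1 in the frame of box between -0.07 and 0.07 m and y of sound1 in the frame of box between -0.03 and 0.03 m and z of sound1 in the frame of box between 0.004 and 0.0118 m and x of sound1_tip in the frame of box between -0.075 and 0.075 m and y of each of sound1_tip, sound2_tip, sound3_tip in the frame of box above 0.03 m and angle between the x axis of each of sound1, sound2, sound3 and the y axis of box, either way round below 0.26 rad and linear speed of each of sound1, sound2, sound3, bent1, bent2, short1, short2 below 0.02 m/s and x of sound2 in the frame of box between -0.07 and 0.07 m and y of sound2 in the frame of box between -0.03 and 0.03 m and z of sound2 in the frame of box between 0.004 and 0.0118 m and x of sound2_tip in the frame of box between -0.075 and 0.075 m and x of sound3 in the frame of box between -0.07 and 0.07 m and y of sound3 in the frame of box between -0.03 and 0.03 m and z of sound3 in the frame of box between 0.004 and 0.0118 m and x of sound3_tip in the frame of box between -0.075 and 0.075 m and x of bent1 in the frame of reject between -0.082 and 0.082 m and y of bent1 in the frame of reject between -0.087 and 0.087 m and z of bent1 in the frame of reject between 0.003 and 0.045 m and x of bent2 in the frame of reject between -0.082 and 0.082 m and y of bent2 in the frame of reject between -0.087 and 0.087 m and z of bent2 in the frame of reject between 0.003 and 0.045 m and x of short1 in the frame of reject between -0.082 and 0.082 m and y of short1 in the frame of reject between -0.087 and 0.087 m and z of short1 in the frame of reject between 0.003 and 0.045 m and x of short2 in the frame of reject between -0.082 and 0.082 m and y of short2 in the frame of reject between -0.087 and 0.087 m and z of short2 in the frame of reject between 0.003 and 0.045 m and value of joint cover below 0.008 m); the robot touches nothing.
It fails at once if a bystander (jar, weight, bottle, mortar bowl or dish) is moved more than 5 cm or tipped over (distance of any of ointment_jar, weight, amber_bottle, small_bottle, mortar, dish from where it was at the start of the episode above 0.05 m or angle between any of ointment_jar, weight, amber_bottle, small_bottle, mortar, dish's own z axis and vertical above 0.7 rad).
Of sound1, sound2, sound3, bent1, bent2, short1, short2 only 6 to 7 are there at a start; the rules pass over those that are not, and their reading is None.
At some moment in a run one of sound1, sound2, sound3, bent1, bent2, short1, short2 may be knocked a few centimetres aside while the robot is not near it.
Once in a run the grip may slacken for a moment while it holds something.
It also fails if it takes over 192 s, if anything falls off the work surface, if the arm or the gripper's body presses on something with over 40 N, if the wrist force passes 120 N, or if a joint passes its speed limit or range.

## Working session

There is one attempt and no reset: what is moved stays moved. The work goes in short steps, each a Python script; the robot and the scene stay as the last script left them, time stands still between calls to the robot, and variables do not carry over. Pictures are saved under pics/ and viewed, at most 14 in all, crops included, and the job is handed in when it is done.

```bash
ls; mkdir -p pics
python3 - <<'E'
from station import env, effector, solver, viewer, workorder, search_frame, tip_of
import cv2, numpy as np
for c in ["top","scene"]:
    p,d=viewer.read_camera(c); cv2.imwrite(f"pics/{c}0.png",p[:,:,::-1]); np.save(f"pics/{c}0.npy",d)
    i=viewer.camera_info(c); print(c,{k:np.round(v,3).tolist() if not isinstance(v,str) else v for k,v in i.items()})
for n in ["sound1","bent1","bent2","short1","box","reject","cover_grip","ointment_jar","weight","amber_bottle","small_bottle","mortar","dish"]:
    print(n,[(np.round(r["at"],3).tolist(),round(r["score"],2)) for r in search_frame("top",n)])
for n in ["sound1","sound1_tip","bent1","bent2","short1","box","reject","cover_grip"]:
    print("tip",n,[(np.round(r["at"],3).tolist(),round(r["score"],2)) for r in tip_of("top",n)])
print(env.sense()["t"], viewer.camera_info("wrist"))
E
```

```text
pics
top {'intrinsics': [[410.103, 0.0, 270.247], [0.0, 410.103, 193.429], [0.0, 0.0, 1.0]], 'eye': [0.336, -0.016, 1.64], 'rotation': [[0.024, 0.992, -0.122], [-1.0, 0.025, 0.009], [0.012, 0.122, 0.992]]}
scene {'intrinsics': [[371.975, 0.0, 256.75], [0.0, 371.975, 188.077], [0.0, 0.0, 1.0]], 'eye': [1.325, -0.208, 1.026], 'rotation': [[0.254, -0.743, 0.619], [0.967, 0.203, -0.153], [-0.012, 0.637, 0.771]]}
sound1 [([0.596, -0.098, 0.01], 0.66)]
bent1 [([0.588, 0.066, 0.006], 0.69), ([0.692, -0.064, 0.01], 0.66), ([0.599, -0.097, 0.011], 0.43)]
bent2 [([0.588, 0.066, 0.006], 0.69), ([0.692, -0.064, 0.01], 0.66), ([0.599, -0.097, 0.011], 0.43)]
short1 [([0.6, -0.098, 0.011], 0.63), ([0.502, 0.059, 0.011], 0.6), ([0.287, 0.252, 0.013], 0.55), ([0.333, 0.406, 0.007], 0.45)]
box [([0.568, 0.292, 0.031], 0.84)]
reject [([0.507, -0.302, 0.004], 0.7)]
cover_grip [([0.515, 0.291, 0.034], 0.65), ([0.799, 0.074, 0.016], 0.23)]
ointment_jar []
weight []
amber_bottle [([0.614, 0.486, 0.089], 0.78), ([0.678, 0.087, 0.008], 0.62), ([0.568, 0.291, 0.032], 0.62)]
small_bottle [([0.492, 0.515, 0.038
[... 605 characters left out ...]
], 0.54), ([0.501, 0.087, 0.009], 0.54)]
tip box [([0.495, 0.295, 0.001], 0.59)]
tip reject [([0.511, -0.298, 0.0], 0.95)]
tip cover_grip [([0.455, 0.295, 0.054], 0.97)]
1.15 {'intrinsics': array([[328.27825782,   0.        , 251.83970176],
       [  0.        , 328.27825782, 186.19242923],
       [  0.        ,   0.        ,   1.        ]]), 'T_tool_cam': array([[ 8.16354939e-04,  9.61668070e-01,  2.74214984e-01,
         7.69226256e-02],
       [ 9.99999667e-01, -7.83837611e-04, -2.28153340e-04,
         1.11102485e-04],
       [-4.46776385e-06,  2.74215079e-01, -9.61668389e-01,
        -1.70323367e-01],
       [ 0.00000000e+00,  0.00000000e+00,  0.00000000e+00,
         1.00000000e+00]])}
```

Run:
```python
import cv2
p=cv2.imread("pics/top0.png")[70:270,90:470]
cv2.imwrite("pics/top0c.png",cv2.resize(p,(798,420),interpolation=cv2.INTER_CUBIC))
```

```text
(no output)
```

View pics/top0c.png

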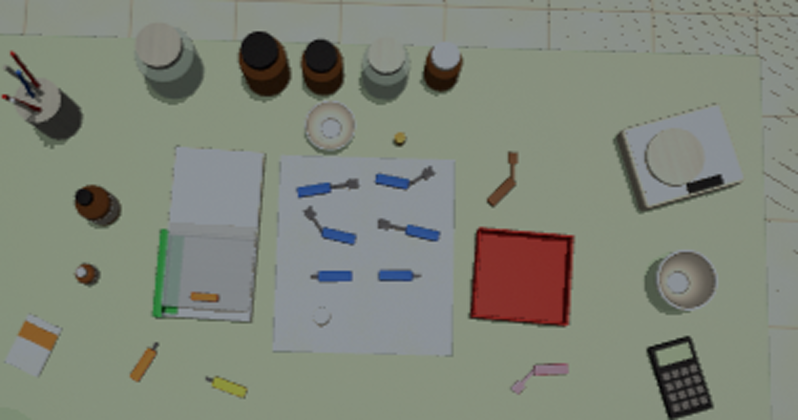

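The top view shows six blue spatulas on the sheet (crop pixels):
- Sound: (325,187) and (410,230).
- Bent: (405,180) and (330,227).
- Short: (333,276) and (398,275).

The closed box is on the left with its grip at (204,297), and the tray is at (522,277). The orange, yellow, brown and pink look-alikes are all off the sheet.

```bash
cat > h.py <<'E'
from station import env, effector, solver, viewer, workorder, search_frame, tip_of
import cv2, numpy as np
def R(yaw):                     # tool down, closing line along world angle yaw
    y=np.array([np.cos(yaw),np.sin(yaw),0]); z=np.array([0,0,-1.]); return np.c_[np.cross(y,z),y,z]
def best(p,yaw):                # half turn nearer the middle of the last joint
    c=[(abs(q[6]),y) for y in (yaw,yaw+np.pi) if (q:=solver.inverse_kinematics(np.array(p,float),R(y))) is not None]
    return R(min(c)[1])
def go(p,yaw): env.reach(np.array(p,float),best(p,yaw))
def snap(cam,name=None):
    s=env.sense(); p,d=viewer.read_camera(cam); i=viewer.camera_info(cam)
    if cam=="wrist":
        T=i["T_tool_cam"]; Rw=s["tcp_rot"]@T[:3,:3]; e=s["ee_pos"]+s["tcp_rot"]@T[:3,3]
    else: Rw,e=i["rotation"],i["eye"]
    K=i["intrinsics"]; v,u=np.mgrid[:384,:512]
    P=np.stack([(u-K[0,2])/K[0,0]*d,-(v-K[1,2])/K[1,1]*d,-d],-1)@np.asarray(Rw).T+e
    P[d<=0]=np.nan
    if name: cv2.imwrite(f"pics/{name}.png",p[:,:,::-1])
    return p,P
def blobs(m,a=60):
    n,l,s,_=cv2.connectedComponentsWithStats(m.astype(np.uint8)); return [l==k for k in range(1,n) if s[k,4]>=a]
def rect(m,P):                  # centre, long side, short side, angle of long side of the world xy of a mask
    q=P[m][:,:2]; q=q[~np.isnan(q).any(1)]
    c,(w,h),a=cv2.minAreaRect((q*1000).astype(np.float32)); a=np.deg2rad(a)
    if h>w: w,h,a=h,w,a+np.pi/2
    return np.array(c)/1000,w,h,a
def tools(p,P):                 # blue handles on the sheet: centre, heading handle->stem, kind
    hsv=cv2.cvtColor(p,cv2.COLOR_RGB2HSV); H,S,V=np.moveaxis(hsv.astype(int),-1,0)
    out=[]
    for m in blobs((H>100)&(H<130)&(S>110),80):
        c,w,h,a=rect(m,P); z=np.nanmedian(P[m][:,2])
        u=np.array([np.cos(a),np.sin(a)]); D=P[...,:2]-c; r=np.linalg.norm(D,axis=-1)
        dark=(r<0.092)&(np.abs(D@u)>0.034)&(V<115)&(S<90)&(P[...,2]<0.05)
        near=cv2.dilate(m.astype(np.uint8),np.ones((5,5)))
        lab=cv2.connectedComponents((dark|(near>0)).astype(np.uint8))[1]; k=lab[m][0]
        st=dark&(lab==k); Q=D[st]; far=Q[np.argmax(np.linalg.norm(Q,axis=1))] if len(Q) else u*0
        if far@u<0: u=-u
        f=np.array([far@u,far@np.array([-u[1],u[0]])])
        out.append(dict(c=c,z=z,yaw=np.arctan2(u[1],u[0]),w=w,h=h,far=f,n=len(Q)))
    return out
def show(L):
    for t in L: print("c",t["c"].round(4),"z %.4f yaw %.1f w %.0f h %.0f"%(t["z"],np.rad2deg(t["yaw"]),t["w"],t["h"]),"far",t["far"].round(3),t["n"])
E
python3 - <<'E'
from h import *
print(env.sense()["tcp_rot"].round(2).tolist())
go([0.47,0.29,0.33],0.08); p,P=snap("wrist","box1"); np.save("pics/box1.npy",P)
for n in ["box","cover_grip"]: print(n,[(np.round(r["at"],4).tolist(),round(r["score"],2)) for r in tip_of("wrist",n)])
H,S,V=np.moveaxis(cv2.cvtColor(p,cv2.COLOR_RGB2HSV).astype(int),-1,0)
g=(H>45)&(H<75)&(S>120)&(P[...,2]>0.022)
for m in blobs(g,100): print("green",rect(m,P),np.nanmedian(P[m][:,2]))
for m in blobs((H>5)&(H<22)&(S>140)&(P[...,2]>.045),50): print("orange",rect(m,P),np.nanmedian(P[m][:,2]))
go([0.58,0,0.33],0.0); p,P=snap("wrist","sheet1"); np.save("pics/sheet1.npy",P); show(tools(p,P))
print(env.sense()["t"],env.sense()["joint_positions"])
cv2.imwrite("pics/both1.png",cv2.vconcat([cv2.resize(cv2.imread(f"pics/{n}.png"),(400,300)) for n in("box1","sheet1")]))
E
```

```text
[[-0.96, 0.27, 0.0], [0.27, 0.96, 0.0], [-0.0, 0.0, -1.0]]
box [([0.4917, 0.296, -0.0015], 0.96), ([0.5992, -0.0828, 0.006], 0.57)]
cover_grip [([0.4574, 0.2939, 0.0565], 0.73), ([0.6221, 0.5029, 0.0005], 0.53)]
green (array([0.50153299, 0.38260498]), 162.18353271484375, 16.10140037536621, np.float64(3.115304989943785)) 0.02928887573191416
orange (array([0.62166504, 0.47739612]), 48.30824279785156, 13.036551475524902, np.float64(0.028010318994153394)) 0.08732659566471387
orange (array([0.45652594, 0.29519519]), 47.70966339111328, 11.50878620147705, np.float64(1.5309771416501954)) 0.05370772031124019
orange (array([0.85932922, 0.19305318]), 51.206199645996094, 9.711324691772461, np.float64(1.7357636267671988)) 0.05299180461910896
orange (array([0.51698572, 0.31840237]), 16.69806671142578, 3.534075975418091, np.float64(1.7199260907253635)) 0.4357981392412567
orange (array([0.41840912, 0.3097439 ]), 18.090782165527344, 3.231900453567505, np.float64(1.6426954344432312)) 0.4365650037732093
orange (array([0.51994757, 0.31337387]), 9.68230152130127, 5.285624027252197, np.float64(0.43475515571152384)) 0.4426480791068732
c [0.6716 0.1015] z 0.0103 yaw -78.9 w 64 h 19 far [ 0.086 -0.004] 276
c [0.5065 0.056 ] z 0.0101 yaw 92.6 w 63 h 18 far [0.048 0.003] 67
c [0.5837 0.0516] z 0.0102 yaw 78.3 w 63 h 18 far [ 0.075 -0.035] 288
c [ 0.6925 -0.0484] z 0.0103 yaw -99.8 w 63 h 19 far [0.076 0.033] 167
c [ 0.5105 -0.0597] z 0.0102 yaw -89.3 w 63 h 18 far [0.046 0.002] 26
c [ 0.5937 -0.1083] z 0.0102 yaw 78.6 w 63 h 18 far [ 0.086 -0.007] 222
4.2167 [-0.55942122  0.27195227  0.62108744  1.67157184 -0.1662052   1.25160204
  0.10002577]
```

View pics/both1.png

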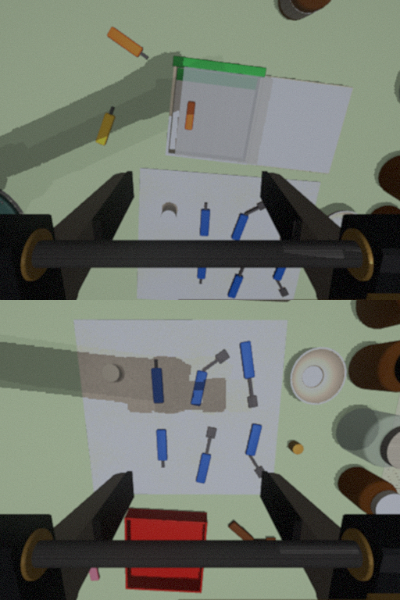

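Box view: grip at (190,114) and green end at (220,66) in the upper half. The sheet view confirms two sound, two bent and two short spatulas, and the fitted headings and bend sides agree with the picture. Next I open the cover.

Run:
```python
from h import *
a=-0.03; g=np.array([0.4565,0.2945])
go([*g,0.14],a); env.movel([*g,0.040],rate=0.12); effector.grasp(15); s=env.sense(); print(s["gripper_width"],s["ee_pos"])
e=g+0.150*np.array([np.cos(a),np.sin(a)]); env.movel([*e,0.040],rate=0.1)
s=env.sense(); print(s["gripper_width"],s["wrist_force"],s["ee_pos"])
effector.release(); env.movel([*e,0.16],rate=0.2)
go([0.50,0.22,0.33],a); p,P=snap("wrist","box2"); np.save("pics/box2.npy",P)
H,S,V=np.moveaxis(cv2.cvtColor(p,cv2.COLOR_RGB2HSV).astype(int),-1,0)
for m in blobs((H>45)&(H<75)&(S>120)&(P[...,2]>0.022),100): print("green",rect(m,P))
Z=P[...,2]; reg=(abs(P[...,0]-.5)<.15)&(abs(P[...,1]-.29)<.095)
for m in blobs((Z>0.001)&(Z<0.010)&reg&(S<90)&(V>60),1500): print("floor",rect(m,P),m.sum())
for m in blobs((H>5)&(H<22)&(S>140)&(P[...,2]>.045)&reg,50): print("grip",rect(m,P))
for x in np.arange(0.40,0.63,0.005):
    k=(abs(P[...,0]-x)<.0025)&(abs(P[...,1]-.29)<.02); print("%.3f:%.3f"%(x,np.nanmedian(Z[k]) if k.any() else -1),end=" ")
print(tip_of("wrist","box"),env.sense()["t"])
```

```text
0.014082800302648897 [0.45642584 0.29445403 0.0399672 ]
0.019341762111260798 [-29.40299599  -5.26390934  24.01262676] [0.59502527 0.28939506 0.03894421]
green (array([0.50115659, 0.38092807]), 161.60076904296875, 17.87032699584961, np.float64(3.099782622372203))
floor (array([0.49712497, 0.28804791]), 152.33706665039062, 150.60675048828125, np.float64(1.530274466596578)) 10128
grip (array([0.59163623, 0.28924219]), 45.60738754272461, 13.01046371459961, np.float64(1.5423226073680965))
grip (array([0.45154434, 0.24836678]), 6.620075702667236, 2.239384174346924, np.float64(1.5875143559079772))
grip (array([0.55030688, 0.24210999]), 17.078468322753906, 3.261772871017456, np.float64(1.5681491446713578))
grip (array([0.45135419, 0.24461131]), 17.0450496673584, 3.0181024074554443, np.float64(1.5212841673886885))
grip (array([0.55250317, 0.236642  ]), 8.662152290344238, 6.8404011726379395, np.float64(0.45456597829694617))
0.400:0.000 0.405:0.000 0.410:0.000 0.415:0.028 0.420:0.027 0.425:0.005 0.430:0.004 0.435:0.005 0.440:0.004 0.445:0.004 0.450:0.004 0.455:0.004 0.460:0.004 0.465:0.004 0.470:0.004 0.475:0.004 0.480:0.004 0.485:0.005 0.490:0.004 0.495:0.004 0.500:0.004 0.505:0.004 0.510:0.004 0.515:0.004 0.520:0.004 0.525:0.005 0.530:0.005 0.535:0.004 0.540:0.004 0.545:0.004 0.550:0.004 0.555:0.004 0.560:0.005 0.565:0.004 0.570:0.005 0.575:0.033 0.580:0.034 0.585:0.043 0.590:0.054 0.595:0.054 0.600:0.053 0.605:0.034 0.610:0.034 0.615:0.034 0.620:0.034 0.625:0.034 [{'at': [0.4946, 0.2947, -0.0019], 'score': 0.91}] 12.25
```

View pics/box2.png

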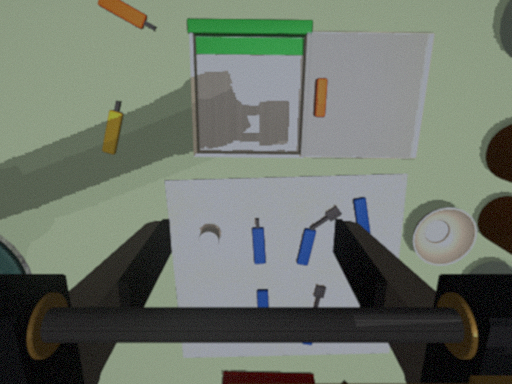

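The cover is back and the bay is fully open: green end at (250,27), grip at (320,97), and floor spanning x 0.4225–0.5725. Next are the faulty spatulas, starting with the two shorts.

```bash
cat >> h.py <<'E'
BOX=np.array([0.497,0.2925]); BA=-0.035; TRAY=np.array([0.511,-0.298])
def clear(P,c,yaw):             # best (cost, clearance, s, l, dyaw) of the open fingers among what stands around
    O=P[(P[...,2]>0.004)&(P[...,2]<0.09)][:,:2]; O=O[np.linalg.norm(O-c,axis=1)<0.12]
    u=np.array([np.cos(yaw),np.sin(yaw)]); n=np.array([-u[1],u[0]]); res=[]
    O=np.c_[(O-c)@u,(O-c)@n]; O=O[abs(O[:,1])>0.016]
    for s in np.arange(-.018,.0181,.003):
        for l in np.arange(-.012,.0121,.003):
            for d in (-.2,-.1,0,.1,.2):
                Q=O-[s,l]; x=Q@[np.cos(d),np.sin(d)]; y=abs(Q@[-np.sin(d),np.cos(d)])
                k=np.hypot(np.maximum(abs(x)-.012,0),np.maximum(abs(y-.055)-.011,0)).min() if len(Q) else .1
                res.append((max(0,.010-k)*10+abs(s)*.1+abs(l)*.3+abs(d)*.03,k,s,l,d))
    return min(res)
def pick(c0,yaw0,heading=None,at=None):
    """grasp the handle near c0; returns s (grip offset along handle) and the sign of the half turn"""
    sign=1
    if heading is not None:
        f={}
        for g in (1,-1):
            q=[solver.inverse_kinematics(np.array([*p,.15]),R(y+g*np.pi/2)) for p,y in((c0,yaw0),(at,heading))]
            f[g]=9 if any(x is None for x in q) else max(abs(x[6]) for x in q)
        sign=min(f,key=f.get); print("j7",f)
        rot=lambda p,h:R(h+sign*np.pi/2)
    else: rot=lambda p,h:best(p,h+np.pi/2)
    h=[*c0,.2]; env.reach(np.array(h),rot(h,yaw0)); p,P=snap("wrist")
    t=min(tools(p,P),key=lambda t:np.linalg.norm(t["c"]-c0)); show([t])
    if np.linalg.norm(t["c"]-c0)>.06: raise SystemExit("not there")
    if np.cos(t["yaw"]-yaw0)<0: t["yaw"]+=np.pi; print("heading doubt")
    c,y=t["c"],t["yaw"]; cost,k,s,l,d=clear(P,c,y); print("clear %.3f s %.3f l %.3f d %.2f"%(k,s,l,d))
    if k<.001: raise SystemExit("blocked")
    u=np.array([np.cos(y),np.sin(y)]); g=c+s*u+l*np.array([-u[1],u[0]])
    Rg=rot([*g,.1],y+d); env.reach(np.array([*g,.10]),Rg); env.movel([*g,.004],rate=.15)
    effector.grasp(30); env.movel([*g,.16],rate=.25)
    w=env.sense()["gripper_width"]; print("width %.4f t %.1f"%(w,env.sense()["t"]))
    if w<.012: raise SystemExit("missed")
    return s,sign,y
def reject(c0,yaw0,dx,dy):
    s,_,y=pick(np.array(c0),np.deg2rad(yaw0))
    q=TRAY+[dx,dy]
    go([*q,.16],-.03); print("w %.4f"%env.sense()["gripper_width"],end=" ")
    env.movel([*q,.052],rate=.2); effector.release(); env.movel([*q,.16],rate=.3)
E
python3 - <<'E'
from h import *
reject([.5105,-.0597],-89.3,-.045,.0)
reject([.5065,.056],92.6,.045,.0)
go([0.54,-0.25,0.33],0); p,P=snap("wrist","tray1"); show(tools(p,P)); print(env.sense()["t"])
E
```

```text
c [ 0.5102 -0.0595] z 0.0102 yaw -89.1 w 63 h 17 far [ 0.046 -0.002] 44
clear 0.015 s -0.000 l -0.000 d 0.00
width 0.0191 t 16.6
w 0.0198 c [0.506  0.0569] z 0.0102 yaw 92.2 w 63 h 18 far [ 0.049 -0.003] 109
clear 0.010 s -0.009 l 0.012 d 0.10
width 0.0196 t 24.4
w 0.0194 c [ 0.6891 -0.0661] z 0.0103 yaw 81.8 w 30 h 19 far [0. 0.] 0
c [ 0.5931 -0.1089] z 0.0103 yaw 78.4 w 64 h 18 far [ 0.058 -0.001] 84
c [ 0.5584 -0.2925] z 0.0154 yaw 88.1 w 63 h 18 far [0.046 0.001] 30
c [ 0.4686 -0.2989] z 0.0151 yaw -91.7 w 63 h 17 far [0.047 0.   ] 24
28.8833
```

View pics/tray1.png

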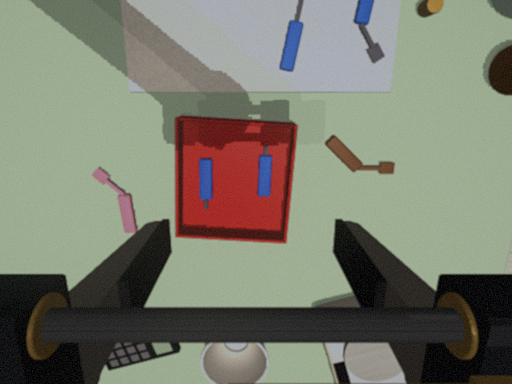

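Both shorts lie in the tray at (206,178) and (265,175). Next, the bent ones.

Run:
```python
from h import *
reject([.5837,.0516],78.3,-.005,.0)
reject([.6925,-.0484],-99.8,.005,.0)
go([0.54,-0.25,0.33],0); p,P=snap("wrist","tray2"); show(tools(p,P)); print(env.sense()["t"])
go([0.58,0,0.33],0.0); p,P=snap("wrist","sheet2"); show(tools(p,P))
```

```text
c [0.5839 0.0516] z 0.0102 yaw 77.8 w 62 h 17 far [ 0.078 -0.031] 563
clear 0.010 s -0.012 l 0.006 d 0.00
width 0.0198 t 33.3
w 0.0191 c [ 0.693  -0.0488] z 0.0103 yaw -100.0 w 63 h 17 far [0.076 0.032] 399
clear 0.011 s 0.018 l -0.003 d 0.20
width 0.0196 t 41.4
w 0.0196 c [ 0.559  -0.1384] z 0.0102 yaw 93.0 w 63 h 18 far [0.088 0.005] 316
c [ 0.5117 -0.2828] z 0.0314 yaw -95.5 w 64 h 36 far [0.071 0.042] 192
c [ 0.5582 -0.2925] z 0.0152 yaw 88.4 w 63 h 18 far [0.046 0.001] 32
c [ 0.4683 -0.2988] z 0.0151 yaw -92.3 w 63 h 17 far [0.045 0.001] 21
45.5917
c [0.6716 0.1014] z 0.0102 yaw -79.4 w 63 h 19 far [ 0.087 -0.005] 289
c [ 0.5598 -0.1378] z 0.0102 yaw 92.8 w 62 h 18 far [0.086 0.008] 223
c [ 0.5187 -0.2601] z 0.0333 yaw 10.1 w 29 h 19 far [0. 0.] 0
c [ 0.5595 -0.2702] z 0.0152 yaw 89.1 w 19 h 17 far [0. 0.] 0
c [ 0.4701 -0.2732] z 0.0146 yaw 179.8 w 17 h 13 far [0. 0.] 0
```

View pics/tray2.png

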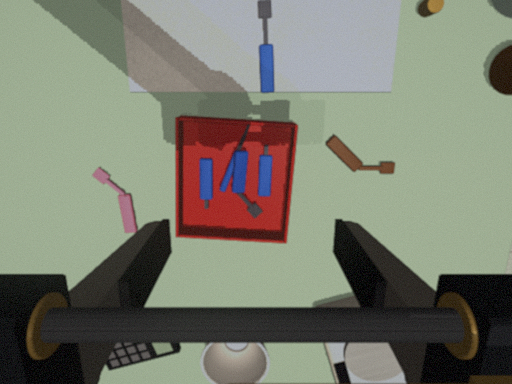

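All four rejects are in the tray, at (206,180), (240,170), (230,175) and (265,175). One sound spatula was knocked aside and now has its handle at (266,68), about (0.56,-0.138). I place it first, then push it aside with closed fingers to make room.

```bash
cat >> h.py <<'E'
BX=np.array([np.cos(BA),np.sin(BA)]); BY=np.array([-np.sin(BA),np.cos(BA)])
def b(x,y): return BOX+x*BX+y*BY
def lay(c0,yaw0,x,z):
    hd=BA+np.pi/2
    s,g,y=pick(np.array(c0),np.deg2rad(yaw0),hd,b(x,-.03))
    q=b(x,-.030+s); Rt=R(hd+g*np.pi/2)
    env.reach(np.array([*q,.17]),Rt); print("w %.4f"%env.sense()["gripper_width"])
    env.movel([*q,z],rate=.12); print("w %.4f"%env.sense()["gripper_width"],env.sense()["wrist_force"].round(1))
    effector.release(); env.movel([*q,.17],rate=.2)
def seebay(name):
    go([*(b(0,-.07)),.28],BA); p,P=snap("wrist",name)
    for t in tools(p,P):
        r=t["c"]-BOX; d=np.rad2deg(t["yaw"]-BA)-90
        if np.abs(r).max()<.09: print("bay: handle box x %.3f y %.3f z %.4f off %.1f deg"%(r@BX,r@BY,t["z"],d),t["far"].round(3))
E
python3 - <<'E'
from h import *
lay([.5595,-.138],92.9,0,.009)
seebay("bay1")
effector.grasp(5)
q=b(.04,-.024); go([*q,.10],BA+np.pi/2); env.movel([*q,.009],rate=.15)
q=b(-.022,-.024); env.movel([*q,.009],rate=.06); print(env.sense()["wrist_force"].round(1))
q=b(-.01,-.024); env.movel([*q,.009],rate=.1); env.movel([*q,.15],rate=.2); effector.release()
seebay("bay2"); print(env.sense()["t"])
E
```

```text
j7 {1: np.float64(2.6772397076149472), -1: np.float64(0.6817330732271362)}
c [ 0.5598 -0.1381] z 0.0102 yaw 92.5 w 63 h 17 far [ 0.086 -0.007] 556
clear 0.013 s -0.018 l -0.000 d 0.00
width 0.0196 t 50.6
w 0.0193
w 0.0196 [0.3 0.4 0.5]
bay: handle box x 0.000 y -0.030 z 0.0143 off -178.4 deg [ 0.047 -0.077]
[-0.4 -0.1  0.8]
bay: handle box x -0.042 y -0.030 z 0.0142 off 3.6 deg [0.088 0.027]
64.775
```

View pics/bay2.png

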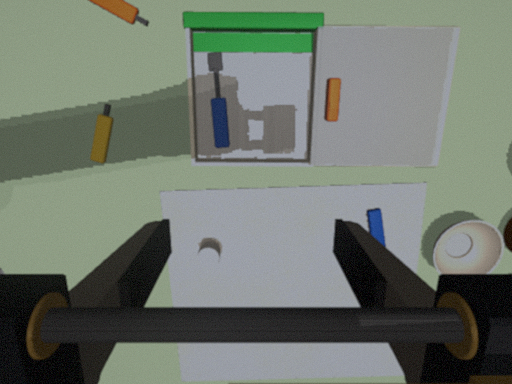

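The first sound spatula lies at (218,100) with its paddle towards green, 3.6° off axis. Now the second.

Run:
```python
from h import *
lay([.6716,.1014],-79.2,.008,.0185)
seebay("bay3"); print(env.sense()["t"])
```

```text
j7 {1: np.float64(2.7861778329404943), -1: np.float64(2.373688821674433)}
c [0.672  0.1008] z 0.0102 yaw 100.6 w 62 h 18 far [0.084 0.037] 2585
heading doubt
clear 0.013 s -0.000 l -0.000 d 0.00
width 0.0193 t 69.9
w 0.0194
w 0.0195 [ 0.6  0.9 -0.2]
bay: handle box x -0.042 y -0.030 z 0.0143 off 3.4 deg [0.088 0.027]
bay: handle box x 0.009 y -0.030 z 0.0142 off -179.9 deg [ 0.038 -0.084]
75.9083
```

View pics/bay3.png

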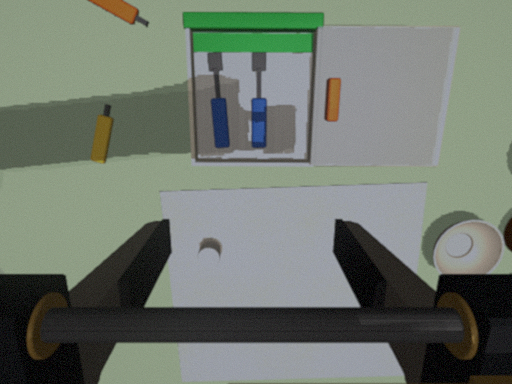

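Both sound spatulas lie side by side at (220,100) and (259,100), paddles at the green end, and the sheet is empty of spatulas. Closing the cover.

Run:
```python
from h import *
g=np.array([.5918,.2892]); go([*g,.14],BA); env.movel([*g,.040],rate=.12); effector.grasp(30); print(env.sense()["gripper_width"])
def at(d): return [*(g-d*BX),.040]
env.movel(at(.13),rate=.1); d=.13
while d<.175:
    d+=.004; env.movel(at(d),rate=.04); s=env.sense(); f=s["wrist_force"]
    print("%.3f ex %.4f f %.1f w %.4f"%(d,s["ee_pos"][0],f[0],s["gripper_width"]))
    if f[0]>12: break
e=env.sense()["ee_pos"]; effector.release(); env.movel([e[0],e[1],.16],rate=.2)
go([*(b(0,-.07)),.28],BA); p,P=snap("wrist","closed")
H,S,V=np.moveaxis(cv2.cvtColor(p,cv2.COLOR_RGB2HSV).astype(int),-1,0)
for m in blobs((H>5)&(H<22)&(S>140)&(P[...,2]>.045)&(P[...,2]<.06),50): print("grip",rect(m,P))
snap("top","top1")
q=cv2.imread("pics/top1.png")[70:270,90:470]; a=cv2.resize(q,(760,400)); c=cv2.imread("pics/closed.png")[0:200]
cv2.imwrite("pics/fin.png",cv2.vconcat([a,cv2.copyMakeBorder(c,0,0,0,248,cv2.BORDER_CONSTANT)])); print(env.sense()["t"])
```

```text
0.013721422686615033
0.134 ex 0.4579 f 0.7 w 0.0135
0.138 ex 0.4539 f -0.2 w 0.0140
0.142 ex 0.4498 f -1.1 w 0.0136
0.146 ex 0.4458 f -0.8 w 0.0136
0.150 ex 0.4419 f -0.1 w 0.0138
0.154 ex 0.4379 f -1.0 w 0.0137
0.158 ex 0.4374 f 9.4 w 0.0138
0.162 ex 0.4374 f 20.1 w 0.0138
grip (array([0.43827243, 0.29559766]), 46.22346878051758, 12.568479537963867, np.float64(1.533707813873908))
84.975
```

View pics/fin.png

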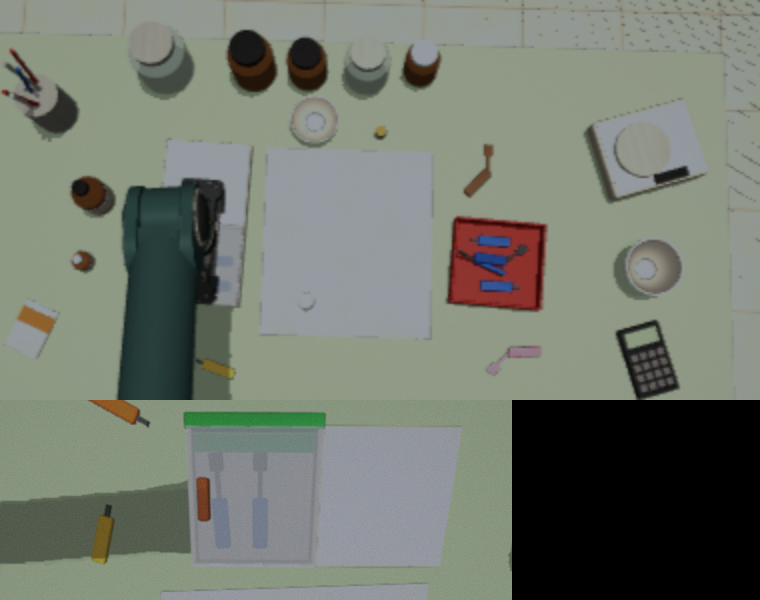

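The cover is shut against its stop, with the grip at (203,498). Both sound spatulas show through it at (220,500) and (260,500), four rejects are in the tray around (492,262), and the bystanders haven't moved.

```bash
python3 -c "
from h import *
print(workorder.finish_job())"
```

```text
the job is handed in; nothing more can be done
None
```

The job is handed in, with no verdict returned: both sound spatulas are flat in the bay with paddles to the green end, all four faulty ones are in the reject tray, the cover is shut, and the bystanders are in place.

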